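Set up a run-out check on a drive pulley

TASK

Get the orange drive pulley ready for its run-out check, by pushing only and without gripping anything: with a fingertip gently push the free end of the swing arm all the way in to its stop, so that the stylus of the dial indicator stands against the tread. Then push on a spoke to turn the pulley until the blue paint mark stands squarely in front of the stylus, and leave the arm and the pulley there. Do not touch the dial indicator or lift the pulley off its seat, and leave everything else on the cart where it lies.

Things in the scene. Friction and masses are not known exactly. Their poses are not given: they have to be found in the camera images.
- stand: Green cast run-out stand, fixed on the cart: round foot, radius 120, height 20 mm. Origin on the cart top, on the pulley's upright axis; yaw -20 to 12 degrees; x points away from the robot, y left. In its frame (mm): arm pivot x 150, y -127; stylus touches the tread at x 0, y -100 when the arm is in; a stop pin, 12 wide, 78 high, at x 85, y -114.
- pulley (a joint): Turn of the orange pulley about its upright axis (rad). 0 = blue mark exactly at the stylus of the swung-in arm; grows anticlockwise seen from above; turns endlessly, 2 pi is the same place as 0. Starts between 0.8 and 5.4. It drags (0.14 N m, some 2.5 N at a spoke) and stays where left. It sits on its seat by its weight alone (about 0.9 kg).
- pulley_hub (a point): Centre of the hub's top, on the axis, height 95 mm. Pulley: rim from 83 to 100 mm radius, 50 to 90 mm high; hub radius 24, arbor end at 111 mm height. Four straight spokes at right angles, 16 mm wide, 62 to 82 mm high, one in line with the mark. Open windows between them, 24 to 83 mm radius; below lie a bearing housing (radius 34, top at 44 mm) and the foot.
- pulley_mark (a point): Middle of the blue paint mark, on the outer top edge of the tread: 100 mm from the axis, 90 mm above the cart top. The mark is 20 mm wide along the rim and runs down the tread.
- swing_arm (a joint): Swing of the indicator arm about its upright pivot (rad). 0 = fully in at its stop, stylus at the tread; grows as it swings out from the pulley (anticlockwise from above), at most 0.9; starts between 0.45 and 0.75. It drags (0.22 N m, some 1 N at the knob) and stays where left.
- swing_pivot (a point): On the pivot axis of the swing arm, top of the pivot, 94 mm above the cart top.
- swing_knob (a point): Centre of the top of the black upright knob at the arm's free end, height 112 mm, 210 mm from the pivot axis. Knob 22 mm diameter, 84 to 112 mm high. The steel arm under it is 14 mm wide, 62 to 78 mm high, and ends 6 mm beyond the knob's axis. With the arm in, the knob is at x -60, y -127 mm in the stand's frame.
- stylus (a point): Tip of the stylus of the dial indicator, 70 mm above the cart top, 150 mm from the pivot along the arm and 27 mm to its pulley side; moves with the arm.
- dial (a point): Centre of the white face, turned up, of the dial indicator on the arm, height 82 mm. Round case, 58 mm diameter, 59 to 82 mm high, centred 150 mm from the pivot along the arm and 40 mm out on the side away from the pulley; a small cap reaches 79 mm out. 31 mm are free between case and knob axis, along the arm.
- roller0: Chrome idler roller, 48 mm diameter, 230 mm long over its shaft, lying in the black rack on the left; origin at its centre.
- roller1: The same, another roller in the rack.
- roller2: The same, another roller in the rack.
- end_cap: Loose blue plastic end cap, 54 mm diameter, 24 mm high; origin at the centre of its underside.
- bushing: Loose bronze flanged bushing, flange 40 mm, 32 mm high; origin at the centre of its underside.
- bearing: Loose ball bearing lying flat, 52 mm diameter, 15 mm high; origin at the centre of its underside.
- spanner: Loose steel spanner, 190 mm long, lying along its x axis.

How it is judged:
By the outcome, as a careful person would: the job done as asked, in the order asked, and still so for the second after the job is handed in, with the robot touching nothing.
It also fails if it takes over 64 s, if anything falls off the work surface, if the arm or the gripper's body presses on something with over 40 N, if the wrist force passes 120 N, or if a joint passes its speed limit or range.

ROBOT

A 6-joint arm with a two-finger parallel gripper is mounted at the origin on the work surface. World frame = base frame: x ahead of the robot, y to its left, z up, the work surface at z = 0. Lengths are in m, angles in rad, forces in N, time in s.
With the tool pointing down it reaches from about 0.3 to 1 m from the base axis. Payload 5.1 kg.
Tool frame: the origin (TCP) lies at the very end of the fingers, on their centre line; the grasp point (between the pads) lies arm.grasp_offset behind it (arm.grasp_offset is the distance from the TCP to the grasp point, in m); z points along the fingers, y is the line along which they close (so a half turn about z gives the same grasp; the last joint's range is limited). The gripper opens to 95 mm and grips with 3 to 60 N. Pads are 20 mm wide; open, the fingers measure 119 mm over their backs; the gripper's body (75 mm by 180 mm) begins 59 mm behind the grasp point.
Start: joints at [-1.293, 0.124, 1.65, -0, 1.367, -0.083], TCP at [0.229, -0.608, 0.215] pointing down, gripper open.
Joint ranges: [-2.61, 2.61], [-1.02, 2.33], [0.03, 2.71], [-1.35, 4.49], [0.32, 2.68], [-2.91, 2.91]. Speed limits (rad/s): [2.57, 2.57, 3.14, 3.14, 3.14, 3.14].

INTERFACE

Orientations are given as a unit quaternion [x, y, z, w].
In Python, from cell import arm gives the robot as it stands.
- The arm moves only by the shell command python3 -m handwheel 'ROWS'. ROWS is JSON, a list of rows, each a list of 3 entries, a list of its own where there are three numbers: the gripper's target within -1 to 1 (shut at 1, half-way at 0, fully open at -1), then the shift along the tool's x, y, z in cm, then the turn, a rotation vector about the tool's x, y, z in degrees. A call has exactly 8 rows; each row is the pose to reach, as a shift and turn from the pose commanded when the call began, along the tool's axes at that moment; what a row does not reach only later rows make up. A row lasts 1/10 s, in which the tool goes at most 50 mm and 8.59 degrees, less where a joint would pass 70% of its speed; a pose out of reach is approached as far as the arm can. A call with a gripper value outside its range is refused whole. The fingers move at their own pace and stop on an object; the grip force is fixed at half the most. Time passes only in rows, so rows that repeat a pose let the fingers close, or fill a call up. It gives the time, the measured TCP pose, the force, the opening and the grip force at its end, in the units of the state.
- arm.sense(): the state, without advancing time (a new reading comes with each control period).
- arm.read_camera(name): name is "scene" or "top" or "wrist"; returns a dict with "img" (400x640x3 uint8, blue, green, red), "mtx" (3x3 intrinsics, pixels), "rvec" (rotation vector, rad) and "tvec" (3), from world to camera coordinates, as OpenCV has them. Camera axes: x right, y down, z forward; pixel columns grow to the right and rows downward; lengths in m; the calibration is good to about 2 mm. A picture is of the moment at which its call begins. There is no depth.
- arm.close_job(): hands the job in; it is judged then, once.
The state is a dict: "time_s": time; "joint_pos": joint angles; "dq": joint speeds; "effort": joint torques, N m; "position": TCP position; "ee_rot": TCP orientation; "force": force on the tool from outside, world axes, zero at the start; "torque": the same for the moment, N m; "width": finger opening in m; "grip_force": force on a finger pad.
Only numpy, scipy, OpenCV 4.12 (cv2) and the standard library are available. Lean on these libraries where they do the work, as an engineer would, in place of code of your own. Each camera call takes 0.05 s, during which the arm holds its last target. There are 200 camera calls.

## Working session

There is one attempt and no reset: what is moved stays moved. The work goes in short steps, Python scripts to look and compute and a shell command to move; the robot and the scene stay as the last step left them, time stands still between calls to the robot, and variables do not carry over. Pictures are saved under pics/ and viewed, at most 10 in all, crops included, and the job is handed in when it is done.

```bash
mkdir -p pics; ls; python3 - <<'E'
from cell import arm
import cv2
for n in("top","scene"):
    c=arm.read_camera(n); cv2.imwrite(f"pics/{n}0.png",c["img"]); print(n,c["mtx"].tolist(),c["rvec"],c["tvec"])
s=arm.sense(); print(s["position"],s["ee_rot"],s["width"],s["time_s"],arm.grasp_offset)
E
```

```text
pics
top [[397.377766619566, 0.0, 314.7034719602785], [0.0, 397.377766619566, 197.64320309153393], [0.0, 0.0, 1.0]] [ 2.19580608 -2.16620446  0.07603344] [0.0014127  0.57790057 1.29193773]
scene [[389.97258869004224, 0.0, 327.6172981532386], [0.0, 389.97258869004224, 207.32857321868337], [0.0, 0.0, 1.0]] [ 0.60478166  2.47773498 -1.35976767] [ 0.51144818 -0.05960451  1.32528661]
[ 0.22927898 -0.60760408  0.21352302] [ 9.83773813e-01  1.79410712e-01 -9.34758881e-05 -9.34368084e-04] 0.09556937267144143 0.1 0.0188
```

View pics/top0.png

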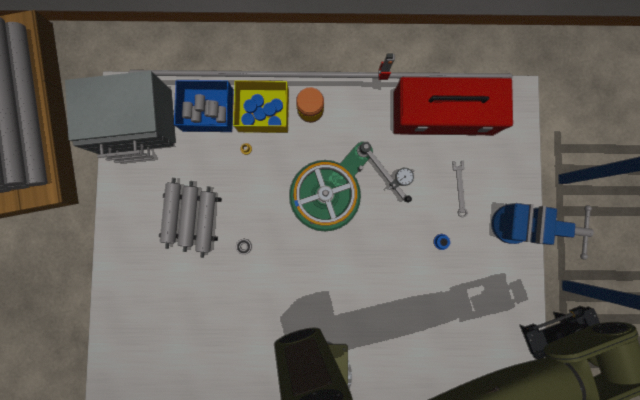

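View pics/scene0.png

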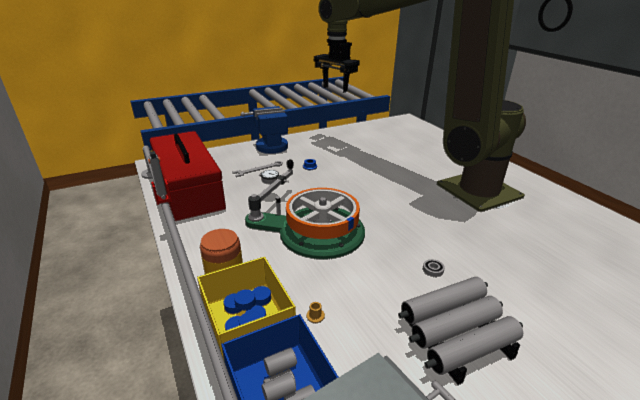

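Top view: hub at about (325,194), pivot (365,149), knob (407,199), dial (402,177), and a blue mark at about (295,204) on the left side of the rim. I'll zoom in on it and project these points.

```bash
cat >h.py <<'E'
import cv2,numpy as np
from cell import arm
def ray(c,u,v,z):
    R=cv2.Rodrigues(np.array(c["rvec"]))[0]; t=np.array(c["tvec"]).ravel()
    o=-R.T@t; d=R.T@np.linalg.inv(c["mtx"])@[u,v,1]
    return (o+d*(z-o[2])/d[2])[:2]
def proj(c,P):
    return cv2.projectPoints(np.array(P,float).reshape(-1,3),np.array(c["rvec"]),np.array(c["tvec"]),np.array(c["mtx"]),None)[0].reshape(-1,2)
def crop(c,u0,v0,w,h,k,name):
    cv2.imwrite(name,cv2.resize(c["img"][v0:v0+h,u0:u0+w],None,fx=k,fy=k,interpolation=cv2.INTER_CUBIC))
E
python3 - <<'E'
from h import *
c=arm.read_camera("top"); crop(c,280,130,140,105,5.7,"pics/c1.png")
for n,u,v,z in(("hub",325,194,.111),("piv",365,149,.094),("knob",407.5,199,.112),("dial",402,176.5,.082),("mark",295.5,204,.09)): print(n,ray(c,u,v,z))
E
```

```text
hub [ 0.58283214 -0.02279885]
piv [ 0.7281692  -0.14743267]
knob [ 0.57071805 -0.27645882]
dial [ 0.64406208 -0.26620007]
mark [0.5519639  0.06870804]
```

View pics/c1.png

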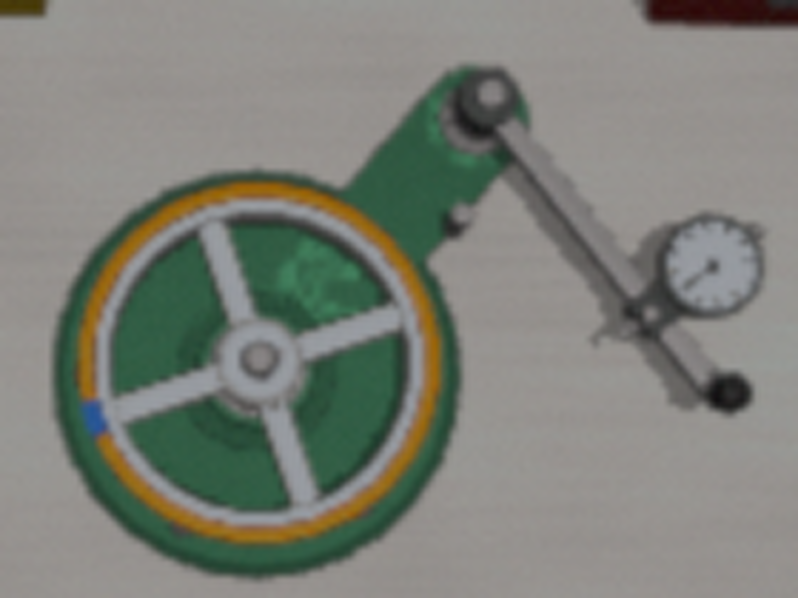

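The crop shows, in full-image pixels: arbor (325.6,192.8), pivot (366.1,146.3), knob (408.4,198.8), dial (404.9,176.5) and mark (296.5,203.2). The stop pin is at (360.7,167.7). Next I'll fit the stand model to these.

```bash
cat >>h.py <<'E'
from scipy.optimize import least_squares
def rot(a): return np.array([[np.cos(a),-np.sin(a)],[np.sin(a),np.cos(a)]])
def model(p):
    A=np.array(p[:2]);R=rot(p[2]);piv=np.array([.15,-.127])
    w=lambda q,z: np.r_[A+R@np.array(q),z]
    arm_=lambda q: piv+rot(p[3])@np.array(q)
    return dict(hub=w([0,0],.111),piv=w(piv,.094),knob=w(arm_([-.21,0]),.112),dial=w(arm_([-.15,-.04]),.082),
      mark=w(rot(p[4])@[0,-.1],.085),pin=w([.085,-.114],.078),sty=w(arm_([-.15,.027]),.07))
def fit(c,obs,p0=(.583,-.023,0,.6,3.4)):
    f=lambda p:np.concatenate([proj(c,model(p)[k])[0]-v for k,v in obs.items()])
    r=least_squares(f,p0); return r.x,r.fun
E
python3 - <<'E'
from h import *
c=arm.read_camera("top")
o=dict(hub=(325.6,192.8),piv=(366.1,146.3),knob=(408.4,198.8),dial=(404.9,176.5),mark=(296.5,203.2),pin=(360.7,167.7))
p,r=fit(c,o);print(p.round(4),r.round(1))
for k,v in model(p).items():print(k,v.round(4))
q=p.copy();q[3]=0;print("knob in",model(q)["knob"])
# check in scene camera
s=arm.read_camera("scene")
for k,v in model(p).items():print(k,proj(s,v)[0].round(1))
E
```

```text
[ 0.5861 -0.0255  0.0108  0.6503  3.4605] [ 0.3  0.2  0.  -0.2  0.2 -0.1 -0.3  0.2 -1.   0.3  0.8 -0.4]
hub [ 0.5861 -0.0255  0.111 ]
piv [ 0.7375 -0.1509  0.094 ]
knob [ 0.5717 -0.2798  0.112 ]
dial [ 0.6436 -0.2745  0.082 ]
mark [0.5537 0.0691 0.085 ]
pin [ 0.6723 -0.1386  0.078 ]
sty [ 0.6025 -0.2217  0.07  ]
knob in [ 0.52746291 -0.1531321   0.112     ]
hub [321.8 197.2]
piv [252.9 194. ]
knob [289.1 159.2]
dial [269.  172.8]
mark [349.8 219.9]
pin [276.7 195.7]
sty [287.9 180.7]
```

```bash
cat >>h.py <<'E'
from scipy.spatial.transform import Rotation as Ro
def go(x,y,z):
    s=arm.sense(); R=Ro.from_quat(s["ee_rot"]); 
    return "tool shift cm",(100*R.inv().apply(np.array([x,y,z])-s["position"])).round(2),"yaw",np.degrees(np.arctan2(*R.as_matrix()[[1,0],0])).round(2),"t",s["time_s"],"F",np.round(s["force"],2),"p",np.round(s["position"],4)
E
python3 -m handwheel '[[1,[8,-3,0],[0,0,4]],[1,[16,-6,0],[0,0,8]],[1,[24,-8,0],[0,0,12]],[1,[32,-11,0],[0,0,16]],[1,[38,-13,0],[0,0,20.7]],[1,[41.9,-13.9,0],[0,0,20.7]],[1,[41.9,-13.9,0],[0,0,20.7]],[1,[41.9,-13.9,0],[0,0,20.7]]]'
python3 -c "
from h import *
print(go(.572,-.325,.092))"
```

```text
time_s: 1.05
position: [0.541, -0.3543, 0.2147]
ee_rot: [1.0, -0.0, 0.0, 0.0]
force: [1.2, -0.6, -0.2]
width: 0.0364
grip_force: 0.0
('tool shift cm', array([ 3.1 , -2.93, 12.27]), 'yaw', np.float64(-0.03), 't', 1.05, 'F', array([ 1.16, -0.59, -0.25]), 'p', array([ 0.541 , -0.3543,  0.2147]))
```

```bash
python3 -m handwheel '[[1,[3.1,-2.9,0],[0,0,0]],[1,[3.1,-2.9,3],[0,0,0]],[1,[3.1,-2.9,6],[0,0,0]],[1,[3.1,-2.9,9],[0,0,0]],[1,[3.1,-2.9,11],[0,0,0]],[1,[3.1,-2.9,12.3],[0,0,0]],[1,[3.1,-2.9,12.3],[0,0,0]],[1,[3.1,-2.9,12.3],[0,0,0]]]'
python3 - <<'E'
from h import *
print(go(.572,-.325,.092))
c=arm.read_camera("top");crop(c,280,130,140,105,5.7,"pics/c2.png")
E
```

```text
time_s: 1.85
position: [0.5711, -0.3272, 0.0924]
ee_rot: [1.0, -0.0, 0.0, 0.0]
force: [0.7, -0.2, 0.6]
width: 0.0004
grip_force: 0.0
('tool shift cm', array([ 0.09, -0.22,  0.04]), 'yaw', np.float64(-0.03), 't', 1.85, 'F', array([ 0.67, -0.22,  0.58]), 'p', array([ 0.5711, -0.3272,  0.0924]))
```

View pics/c2.png

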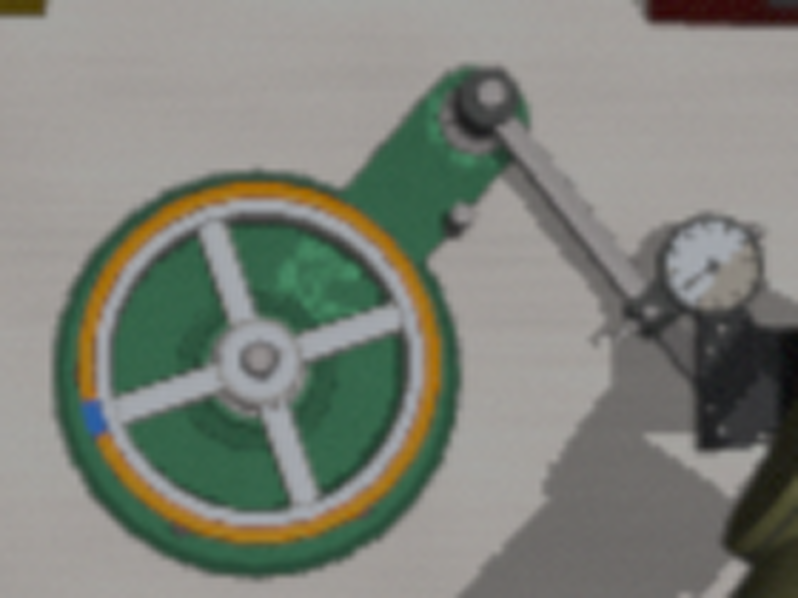

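The tool is down beside the knob at the right edge of the crop, and nothing has been disturbed. Now I'll push the knob in along its arc.

```bash
python3 -m handwheel '[[1,[0,-1.5,0],[0,0,0]],[1,[0,-2.3,0],[0,0,0]],[1,[-0.5,-3.2,0],[0,0,0]],[1,[-1.1,-4.1,0],[0,0,0]],[1,[-1.6,-5,0],[0,0,0]],[1,[-2.1,-5.9,0],[0,0,0]],[1,[-2.5,-6.7,0],[0,0,0]],[1,[-2.9,-7.5,0],[0,0,0]]]'
python3 - <<'E'
from h import *
print(go(.532,-.2184,.092))
E
```

```text
time_s: 2.7
position: [0.541, -0.2511, 0.0915]
ee_rot: [1.0, -0.0, -0.0, -0.0]
force: [-1.5, -1.1, 0.7]
width: 0.0003
grip_force: 1.1
('tool shift cm', array([-0.91, -3.27, -0.05]), 'yaw', np.float64(-0.03), 't', 2.7, 'F', array([-1.48, -1.14,  0.7 ]), 'p', array([ 0.541 , -0.2511,  0.0915]))
```

```bash
python3 -m handwheel '[[1,[-0.3,-0.9,0],[0,0,0]],[1,[-0.5,-1.8,0],[0,0,0]],[1,[-0.7,-2.7,0],[0,0,0]],[1,[-0.9,-3.6,0],[0,0,0]],[1,[-1.1,-4.5,0],[0,0,0]],[1,[-1.2,-5.3,0],[0,0,0]],[1,[-1.3,-6,0],[0,0,0]],[1,[-1.3,-6.5,0],[0,0,0]]]'
python3 -m handwheel '[[1,[0,-0.1,0],[0,0,0]],[1,[0,-0.2,0],[0,0,0]],[1,[0,-0.3,0],[0,0,0]],[1,[0,-0.4,0],[0,0,0]],[1,[0,-0.5,0],[0,0,0]],[1,[0,-0.6,0],[0,0,0]],[1,[0,-0.6,0],[0,0,0]],[1,[0,-0.6,0],[0,0,0]]]'
python3 - <<'E'
from h import *
print(go(.5275,-.1767,.092))
E
```

```text
time_s: 3.5
position: [0.5287, -0.1861, 0.0916]
ee_rot: [1.0, -0.0, 0.0, -0.0]
force: [-0.9, -1.8, 0.2]
width: 0.0002
grip_force: 0.6
time_s: 4.3
position: [0.5289, -0.1807, 0.0917]
ee_rot: [1.0, -0.0, 0.0, -0.0]
force: [-0.8, -0.6, 1.5]
width: 0.0005
grip_force: 0.4
('tool shift cm', array([-0.14, -0.4 , -0.03]), 'yaw', np.float64(-0.03), 't', 4.3, 'F', array([-0.81, -0.57,  1.54]), 'p', array([ 0.5289, -0.1807,  0.0917]))
```

```bash
python3 -m handwheel '[[1,[0,-0.1,0],[0,0,0]],[1,[0,-0.2,0],[0,0,0]],[1,[0,-0.3,0],[0,0,0]],[1,[0,-0.3,0],[0,0,0]],[1,[0,-0.4,0],[0,0,0]],[1,[0,-0.4,0],[0,0,0]],[1,[0,-0.4,0],[0,0,0]],[1,[0,-0.4,0],[0,0,0]]]'
```

```text
time_s: 5.1
position: [0.5288, -0.1767, 0.0917]
ee_rot: [1.0, -0.0, 0.0, -0.0]
force: [0.2, -0.8, 1.0]
width: 0.0001
grip_force: 0.3
```

```bash
python3 -m handwheel '[[1,[0,-0.05,0],[0,0,0]],[1,[0,-0.1,0],[0,0,0]],[1,[0,-0.1,0],[0,0,0]],[1,[0,-0.15,0],[0,0,0]],[1,[0,-0.15,0],[0,0,0]],[1,[0,-0.2,0],[0,0,0]],[1,[0,-0.2,0],[0,0,0]],[1,[0,-0.2,0],[0,0,0]]]'
```

```text
time_s: 5.9
position: [0.5287, -0.1748, 0.0917]
ee_rot: [1.0, -0.0, -0.0, -0.0]
force: [-1.1, -0.7, 0.2]
width: 0.0001
grip_force: 0.5
```

```bash
python3 -m handwheel '[[1,[0,-0.05,0],[0,0,0]],[1,[0,-0.1,0],[0,0,0]],[1,[0,-0.1,0],[0,0,0]],[1,[0,-0.15,0],[0,0,0]],[1,[0,-0.15,0],[0,0,0]],[1,[0,-0.2,0],[0,0,0]],[1,[0,-0.2,0],[0,0,0]],[1,[0,-0.2,0],[0,0,0]]]'
python3 - <<'E'
from h import *
c=arm.read_camera("top");crop(c,280,130,140,105,5.7,"pics/c3.png")
print(c["tvec"])
E
```

```text
time_s: 6.7
position: [0.5288, -0.1728, 0.0917]
ee_rot: [1.0, -0.0, 0.0, -0.0]
force: [-0.6, -1.5, 0.1]
width: 0.0006
grip_force: 0.4
[0.0014127  0.57790057 1.29193773]
```

View pics/c3.png

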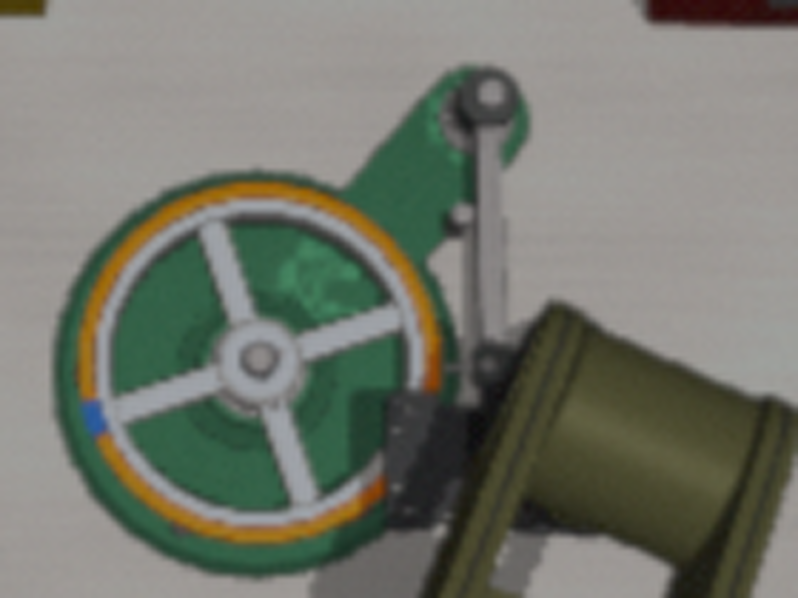

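The arm is almost in. A sliver of gap remains at the stop pin, near crop pixel (470,215). I'll continue slowly until the force rises.

```bash
python3 -m handwheel '[[1,[0,-0.05,0],[0,0,0]],[1,[0,-0.1,0],[0,0,0]],[1,[0,-0.1,0],[0,0,0]],[1,[0,-0.15,0],[0,0,0]],[1,[0,-0.15,0],[0,0,0]],[1,[0,-0.2,0],[0,0,0]],[1,[0,-0.2,0],[0,0,0]],[1,[0,-0.2,0],[0,0,0]]]'
```

```text
time_s: 7.55
position: [0.5288, -0.1708, 0.0916]
ee_rot: [1.0, -0.0, 0.0, -0.0]
force: [-1.6, -1.3, -0.1]
width: 0.0003
grip_force: 0.4
```

```bash
python3 -m handwheel '[[1,[0,-0.05,0],[0,0,0]],[1,[0,-0.1,0],[0,0,0]],[1,[0,-0.1,0],[0,0,0]],[1,[0,-0.15,0],[0,0,0]],[1,[0,-0.15,0],[0,0,0]],[1,[0,-0.2,0],[0,0,0]],[1,[0,-0.2,0],[0,0,0]],[1,[0,-0.2,0],[0,0,0]]]'
```

```text
time_s: 8.35
position: [0.5288, -0.1688, 0.0917]
ee_rot: [1.0, -0.0, 0.0, -0.0]
force: [-1.6, -1.1, -0.7]
width: 0.0004
grip_force: 0.4
```

```bash
python3 -m handwheel '[[1,[0,-0.05,0],[0,0,0]],[1,[0,-0.1,0],[0,0,0]],[1,[0,-0.1,0],[0,0,0]],[1,[0,-0.15,0],[0,0,0]],[1,[0,-0.15,0],[0,0,0]],[1,[0,-0.2,0],[0,0,0]],[1,[0,-0.2,0],[0,0,0]],[1,[0,-0.2,0],[0,0,0]]]'
```

```text
time_s: 9.15
position: [0.5287, -0.1671, 0.0917]
ee_rot: [1.0, -0.0, -0.0, 0.0]
force: [-0.9, -1.9, -0.8]
width: 0.0004
grip_force: 1.4
```

```bash
python3 -m handwheel '[[1,[0,-0.05,0],[0,0,0]],[1,[0,-0.1,0],[0,0,0]],[1,[0,-0.1,0],[0,0,0]],[1,[0,-0.15,0],[0,0,0]],[1,[0,-0.15,0],[0,0,0]],[1,[0,-0.2,0],[0,0,0]],[1,[0,-0.2,0],[0,0,0]],[1,[0,-0.2,0],[0,0,0]]]'
```

```text
time_s: 9.95
position: [0.5287, -0.1668, 0.0918]
ee_rot: [1.0, -0.0, 0.0, 0.002]
force: [-1.7, -9.1, -1.4]
width: 0.0004
grip_force: 4.4
```

The stop is reached: 9 N and no further travel. I'll retreat outward, lift, and go over to the pulley window.

```bash
python3 -m handwheel '[[1,[0,1.5,0],[0,0,0]],[1,[0,3,0],[0,0,0]],[1,[0,3,-4],[0,0,0]],[1,[0,3,-8],[0,0,0]],[1,[1,-1,-8],[0,0,0]],[1,[2,-5,-8],[0,0,0]],[1,[3.3,-9,-8],[0,0,0]],[1,[3.3,-9,-8],[0,0,0]]]'
python3 - <<'E'
from h import *
print(go(.562,-.075,.066))
c=arm.read_camera("top");crop(c,280,130,140,105,5.7,"pics/c4.png")
E
```

```text
time_s: 10.75
position: [0.5629, -0.0715, 0.172]
ee_rot: [1.0, 0.002, 0.0, -0.001]
force: [0.7, 0.6, -0.1]
width: 0.0001
grip_force: 0.0
('tool shift cm', array([-0.11,  0.37, 10.6 ]), 'yaw', np.float64(0.22), 't', 10.75, 'F', array([ 0.7 ,  0.63, -0.07]), 'p', array([ 0.5629, -0.0715,  0.172 ]))
```

View pics/c4.png

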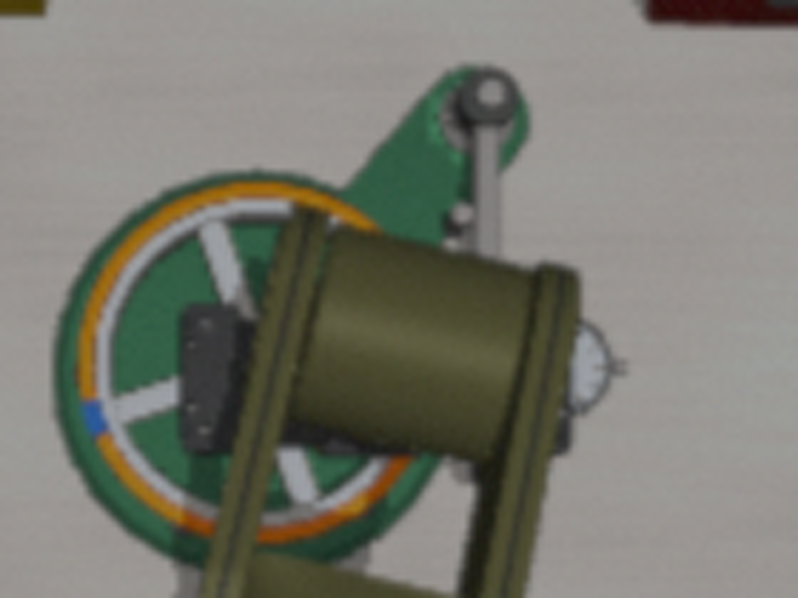

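The view shows the arm against the pin and the gripper over the lower-right window. Now I'll descend into the window.

```bash
python3 -m handwheel '[[1,[0,0.3,2],[0,0,0]],[1,[0,0.3,5],[0,0,0]],[1,[0,0.3,7],[0,0,0]],[1,[0,0.3,9],[0,0,0]],[1,[0,0.3,10],[0,0,0]],[1,[0,0.3,11],[0,0,0]],[1,[0,0.3,11],[0,0,0]],[1,[0,0.3,11],[0,0,0]]]'
python3 - <<'E'
from h import *
s=arm.sense();A=np.array([.5861,-.0255]);p=s["position"];print(go(*p))
d=p[:2]-A;print(np.hypot(*d),np.degrees(np.arctan2(d[1],d[0]))%360)
for a in range(245,440,10):
  q=A+.055*np.array([np.cos(np.radians(a)),np.sin(np.radians(a))]);print(a,go(*q,p[2])[1][:2])
E
```

```text
time_s: 11.6
position: [0.5623, -0.0783, 0.0623]
ee_rot: [1.0, -0.0, 0.0, 0.0]
force: [0.4, -0.3, 0.1]
width: 0.0005
grip_force: 0.0
('tool shift cm', array([0., 0., 0.]), 'yaw', np.float64(-0.05), 't', 11.6, 'F', array([ 0.42, -0.34,  0.09]), 'p', array([ 0.5623, -0.0783,  0.0623]))
0.05787855630284766 245.72150874801662
245 [ 0.06 -0.29]
255 [0.96 0.04]
265 [1.9 0.2]
275 [2.86 0.2 ]
285 [3.8  0.03]
295 [ 4.7 -0.3]
305 [ 5.53 -0.78]
315 [ 6.27 -1.39]
325 [ 6.88 -2.13]
335 [ 7.36 -2.96]
345 [ 7.69 -3.86]
355 [ 7.85 -4.8 ]
365 [ 7.85 -5.76]
375 [ 7.69 -6.71]
385 [ 7.36 -7.61]
395 [ 6.88 -8.44]
405 [ 6.26 -9.17]
415 [ 5.53 -9.79]
425 [  4.7  -10.26]
435 [  3.79 -10.59]
```

```bash
python3 -m handwheel '[[1,[0.5,-0.1,0],[0,0,0]],[1,[1,0,0],[0,0,0]],[1,[1.5,0.1,0],[0,0,0]],[1,[1.9,0.2,0],[0,0,0]],[1,[2.4,0.2,0],[0,0,0]],[1,[2.9,0.2,0],[0,0,0]],[1,[3.4,0.1,0],[0,0,0]],[1,[3.8,0,0],[0,0,0]]]'
python3 -m handwheel '[[1,[0.5,-0.15,0],[0,0,0]],[1,[0.9,-0.3,0],[0,0,0]],[1,[1.3,-0.55,0],[0,0,0]],[1,[1.7,-0.8,0],[0,0,0]],[1,[2.1,-1.1,0],[0,0,0]],[1,[2.5,-1.4,0],[0,0,0]],[1,[2.8,-1.8,0],[0,0,0]],[1,[3.1,-2.15,0],[0,0,0]]]'
python3 - <<'E'
from h import *
s=arm.sense();A=np.array([.5861,-.0255]);p=s["position"];print(go(*p))
d=p[:2]-A;print(np.hypot(*d),np.degrees(np.arctan2(d[1],d[0]))%360)
E
```

```text
time_s: 12.4
position: [0.5996, -0.0777, 0.0611]
ee_rot: [1.0, -0.0, -0.001, -0.0]
force: [-3.5, 0.6, 0.8]
width: 0.0007
grip_force: 1.4
time_s: 13.2
position: [0.6313, -0.0562, 0.0619]
ee_rot: [1.0, -0.0, 0.0, 0.0]
force: [-3.1, -1.5, 0.8]
width: 0.0007
grip_force: 1.2
('tool shift cm', array([0., 0., 0.]), 'yaw', np.float64(-0.03), 't', 13.2, 'F', array([-3.14, -1.46,  0.75]), 'p', array([ 0.6313, -0.0562,  0.0619]))
0.05465044040233421 325.8430440831019
```

```bash
python3 -m handwheel '[[1,[0.25,-0.4,0],[0,0,0]],[1,[0.5,-0.8,0],[0,0,0]],[1,[0.65,-1.3,0],[0,0,0]],[1,[0.8,-1.75,0],[0,0,0]],[1,[0.9,-2.2,0],[0,0,0]],[1,[0.95,-2.7,0],[0,0,0]],[1,[1,-3.2,0],[0,0,0]],[1,[0.95,-3.65,0],[0,0,0]]]'
python3 -m handwheel '[[1,[-0.05,-0.5,0],[0,0,0]],[1,[-0.15,-0.95,0],[0,0,0]],[1,[-0.3,-1.4,0],[0,0,0]],[1,[-0.5,-1.85,0],[0,0,0]],[1,[-0.7,-2.3,0],[0,0,0]],[1,[-0.95,-2.7,0],[0,0,0]],[1,[-1.25,-3.05,0],[0,0,0]],[1,[-1.6,-3.4,0],[0,0,0]]]'
python3 - <<'E'
from h import *
s=arm.sense();A=np.array([.5861,-.0255]);p=s["position"];print(go(*p))
d=p[:2]-A;print(np.hypot(*d),np.degrees(np.arctan2(d[1],d[0]))%360)
c=arm.read_camera("top");crop(c,280,130,140,105,5.7,"pics/c5.png")
E
```

```text
time_s: 14.0
position: [0.6407, -0.0197, 0.0617]
ee_rot: [1.0, -0.0, 0.0, 0.0]
force: [-1.4, -4.3, 0.1]
width: 0.0004
grip_force: 1.7
time_s: 14.8
position: [0.6245, 0.0145, 0.0619]
ee_rot: [1.0, -0.0, 0.001, -0.0]
force: [1.3, -3.9, -0.7]
width: 0.0002
grip_force: 1.5
('tool shift cm', array([0., 0., 0.]), 'yaw', np.float64(-0.03), 't', 14.8, 'F', array([ 1.33, -3.9 , -0.71]), 'p', array([0.6245, 0.0145, 0.0619]))
0.05546571765709282 46.20738323001835
```

View pics/c5.png

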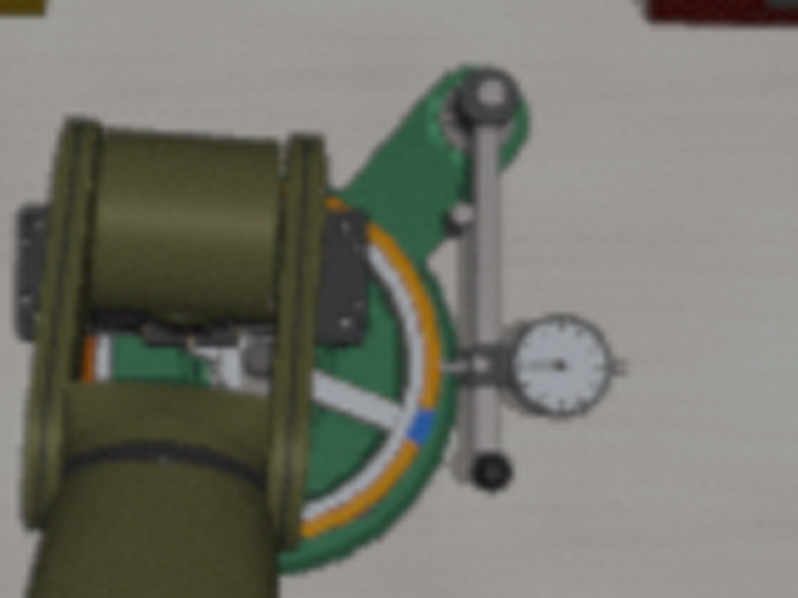

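The mark is at about (421,425) in the crop, the stylus at about (450,367), and the arm rests on the pin. I'll measure the mark by colour.

```bash
cat >>h.py <<'E'
def mark(c):
    i=c["img"].astype(int)[130:235,280:420]; m=(i[...,0]-i[...,2]).clip(0)*((i[...,0]-i[...,2])>40)*(i[...,0]-i[...,1]>15)
    v,u=np.nonzero(m); w=m[v,u]; return (u@w/w.sum()+280, v@w/w.sum()+130),len(u)
def meas(c,knob=(366.3,212.5),dial=(378.4,194.0)):
    m,n=mark(c); o=dict(hub=(325.6,192.8),piv=(366.1,146.3),pin=(360.7,167.7),knob=knob,dial=dial,mark=m)
    p,r=fit(c,o,(.586,-.0255,.01,0,.0)); 
    print("mark px",m,n,"fit",p.round(4),"pulley deg",np.degrees(p[4]).round(2),"arm deg",np.degrees(p[3]).round(2),r.round(1)); return p
E
python3 - <<'E'
from h import *
p=meas(arm.read_camera("top"));print(proj(arm.read_camera("top"),model(p)["sty"]))
q=p.copy();q[4]=0;print("mark at zero px",proj(arm.read_camera("top"),model(q)["mark"]))
E
```

```text
mark px (np.float64(353.78073654390937), np.float64(203.53881019830027)) 21 fit [ 0.5878 -0.0221 -0.0074  0.0105 -0.3237] pulley deg -18.55 arm deg 0.6 [-0.8 -0.4 -0.2 -0.   0.2 -0.3  0.3  0.2 -0.3  0.2  0.8  0.3]
[[356.42911419 194.27043739]]
mark at zero px [[356.40632576 193.77697895]]
```

```bash
python3 -m handwheel '[[1,[-0.3,-0.3,0],[0,0,0]],[1,[-0.55,-0.5,0],[0,0,0]],[1,[-0.8,-0.65,0],[0,0,0]],[1,[-0.95,-0.75,0],[0,0,0]],[1,[-1.05,-0.82,0],[0,0,0]],[1,[-1.05,-0.82,0],[0,0,0]],[1,[-1.05,-0.82,0],[0,0,0]],[1,[-1.05,-0.82,0],[0,0,0]]]'
python3 - <<'E'
from h import *
A=np.array([.5875,-.0235]);s=arm.sense();d=s["position"][:2]-A;print(np.hypot(*d),np.degrees(np.arctan2(d[1],d[0])))
meas(arm.read_camera("top"))
E
```

```text
time_s: 15.8
position: [0.6137, 0.0226, 0.0617]
ee_rot: [1.0, -0.0, -0.0, -0.0]
force: [1.4, -0.7, 0.7]
width: 0.0003
grip_force: 0.5
0.053060221323270325 60.37859183762124
mark px (np.float64(355.3500313087038), np.float64(197.06199123356294)) 19 fit [ 0.5875 -0.0222 -0.0054  0.0095 -0.106 ] pulley deg -6.07 arm deg 0.55 [-0.8 -0.3 -0.3  0.   0.2 -0.3  0.3  0.2 -0.3  0.2  0.9  0.1]
```

```bash
python3 -m handwheel '[[1,[-0.12,-0.07,0],[0,0,0]],[1,[-0.24,-0.13,0],[0,0,0]],[1,[-0.35,-0.19,0],[0,0,0]],[1,[-0.43,-0.23,0],[0,0,0]],[1,[-0.43,-0.23,0],[0,0,0]],[1,[-0.43,-0.23,0],[0,0,0]],[1,[-0.43,-0.23,0],[0,0,0]],[1,[-0.43,-0.23,0],[0,0,0]]]'
python3 - <<'E'
from h import *
P=[]
for i in range(3): P.append(meas(arm.read_camera("top")))
c=arm.read_camera("top"); crop(c,335,165,60,45,13,"pics/c6.png")
q=P[0].copy();q[4]=0
print(proj(c,model(q)["mark"]),proj(c,model(q)["sty"]))
E
```

```text
time_s: 16.65
position: [0.6094, 0.0248, 0.0616]
ee_rot: [1.0, -0.0, -0.0, -0.0]
force: [0.9, -0.7, 1.0]
width: 0.0006
grip_force: 0.6
mark px (np.float64(355.56516976998904), np.float64(194.6549835706462)) 23 fit [ 0.5873 -0.0223 -0.0046  0.009  -0.027 ] pulley deg -1.55 arm deg 0.52 [-0.7 -0.3 -0.3  0.   0.2 -0.2  0.3  0.3 -0.3  0.2  0.9  0. ]
mark px (np.float64(355.5607476635514), np.float64(194.65090709180868)) 23 fit [ 0.5873 -0.0223 -0.0046  0.009  -0.0269] pulley deg -1.54 arm deg 0.52 [-0.7 -0.3 -0.3  0.   0.2 -0.2  0.3  0.3 -0.3  0.2  0.9  0. ]
mark px (np.float64(355.52864864864864), np.float64(194.5918918918919)) 24 fit [ 0.5874 -0.0223 -0.0048  0.0093 -0.025 ] pulley deg -1.43 arm deg 0.53 [-0.8 -0.3 -0.3  0.   0.2 -0.2  0.3  0.3 -0.3  0.2  0.9  0. ]
[[356.46429497 193.83247599]] [[356.415042   194.31044207]]
```

View pics/c6.png

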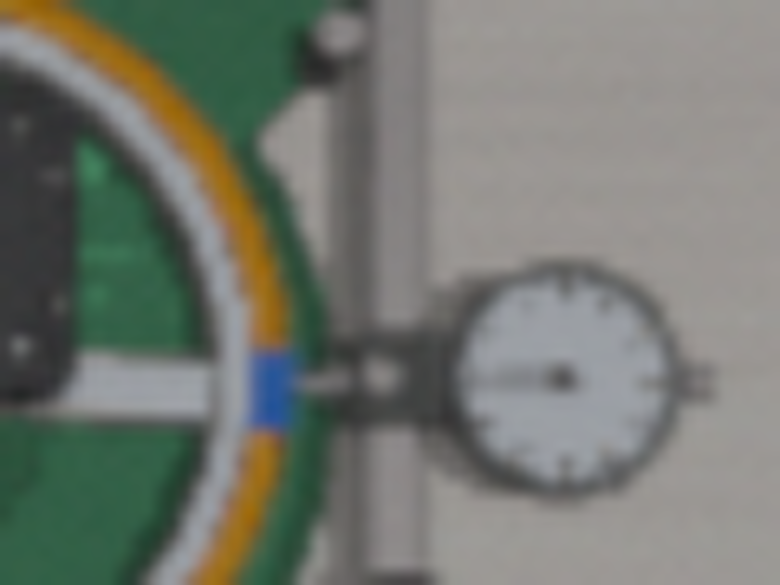

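The mark spans crop rows 350–430 (centre 390) and the stylus is at row 383, touching the tread. About 1.2° remains, so one small nudge.

```bash
python3 -m handwheel '[[1,[-0.03,-0.01,0],[0,0,0]],[1,[-0.06,-0.03,0],[0,0,0]],[1,[-0.09,-0.04,0],[0,0,0]],[1,[-0.1,-0.05,0],[0,0,0]],[1,[-0.1,-0.05,0],[0,0,0]],[1,[-0.1,-0.05,0],[0,0,0]],[1,[-0.1,-0.05,0],[0,0,0]],[1,[-0.1,-0.05,0],[0,0,0]]]'
python3 - <<'E'
from h import *
for i in range(3): meas(arm.read_camera("top"))
E
```

```text
time_s: 17.65
position: [0.6086, 0.025, 0.0616]
ee_rot: [1.0, -0.0, -0.0, 0.0]
force: [1.2, -2.2, 0.1]
width: 0.0004
grip_force: 1.2
mark px (np.float64(355.5512595196251), np.float64(194.09958992384298)) 21 fit [ 0.5873 -0.0223 -0.0046  0.0091 -0.0089] pulley deg -0.51 arm deg 0.52 [-0.8 -0.3 -0.3  0.   0.2 -0.2  0.3  0.3 -0.3  0.2  0.9  0. ]
mark px (np.float64(355.5565371024735), np.float64(194.1060070671378)) 21 fit [ 0.5873 -0.0223 -0.0046  0.0091 -0.0091] pulley deg -0.52 arm deg 0.52 [-0.8 -0.3 -0.3  0.   0.2 -0.2  0.3  0.3 -0.3  0.2  0.9  0. ]
mark px (np.float64(355.55679811653914), np.float64(194.0977045320777)) 21 fit [ 0.5873 -0.0223 -0.0046  0.0091 -0.0088] pulley deg -0.51 arm deg 0.52 [-0.8 -0.3 -0.3  0.   0.2 -0.2  0.3  0.3 -0.3  0.2  0.9  0. ]
```

Aligned to within about half a degree. I'll back off the spoke, lift, and clear.

```bash
python3 -m handwheel '[[1,[0.4,0.2,0],[0,0,0]],[1,[0.8,0.45,0],[0,0,0]],[1,[0.8,0.45,0],[0,0,0]],[1,[0.8,0.45,-3],[0,0,0]],[1,[0.8,0.45,-7],[0,0,0]],[1,[0.8,0.45,-11],[0,0,0]],[1,[0.8,0.45,-14],[0,0,0]],[1,[0.8,0.45,-14],[0,0,0]]]'
python3 -m handwheel '[[1,[-4,-1,0],[0,0,0]],[1,[-8,-2,0],[0,0,0]],[1,[-12,-3,0],[0,0,0]],[1,[-16,-4,0],[0,0,0]],[1,[-20,-5,0],[0,0,0]],[1,[-24,-6,0],[0,0,0]],[1,[-24,-6,0],[0,0,0]],[1,[-24,-6,0],[0,0,0]]]'
python3 - <<'E'
from h import *
c=arm.read_camera("top");meas(c);crop(c,280,130,140,105,5.7,"pics/c7.png")
E
```

```text
time_s: 18.6
position: [0.6195, 0.0207, 0.2081]
ee_rot: [1.0, -0.0, 0.005, 0.0]
force: [0.9, -0.8, 0.1]
width: 0.0007
grip_force: 0.0
time_s: 19.4
position: [0.3759, 0.081, 0.2009]
ee_rot: [1.0, 0.0, 0.0, -0.0]
force: [0.8, -0.6, -0.5]
width: 0.0004
grip_force: 0.0
mark px (np.float64(355.54151177199503), np.float64(194.0099132589839)) 20 fit [ 0.5873 -0.0223 -0.0046  0.0092 -0.006 ] pulley deg -0.34 arm deg 0.53 [-0.8 -0.3 -0.3  0.   0.2 -0.2  0.3  0.3 -0.3  0.2  0.9  0. ]
```

View pics/c7.png

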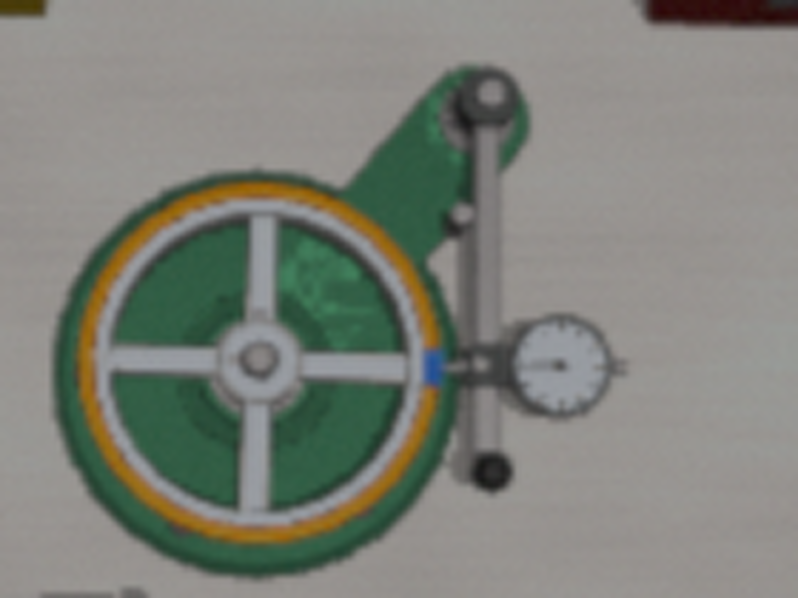

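The clear view shows the mark at (432,366) in line with the stylus at row 367, the arm on its pin, and the pulley seated. Handing in.

```bash
python3 -c "
from cell import arm
print(arm.close_job())"
```

```text
the job is handed in; nothing more can be done
None
```

I pushed the swing arm in to its stop, turned the pulley until the blue mark stood within about half a degree of the stylus, and handed the job in after about 19 s with the robot clear; no verdict came back.

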